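Rock a stuck tube block out of a block heater

ROBOT

A 6-joint arm with a two-finger parallel gripper is mounted at the origin on the work surface. World frame = base frame: x ahead of the robot, y to its left, z up, the work surface at z = 0. Lengths are in mm, angles in rad, forces in N, time in s.
With the tool pointing down it reaches from about 350 to 925 mm from the base axis. Payload 6.4 kg.
Tool frame: the origin (TCP) lies at the very end of the fingers, on their centre line; the grasp point (between the pads) lies 19 mm behind it; z points along the fingers, y is the direction in which the jaws open and shut (so a half turn about z gives the same grasp; the last joint's range is limited). The gripper opens to 94 mm and grips with 3 to 60 N. Pads are 16 mm wide; open, the fingers measure 119 mm over their backs; the gripper's body (75 mm by 177 mm) begins 78 mm behind the grasp point.
Start: joints at [0.968, 0.245, 1.558, -0, 1.339, -0.174], TCP at [270.255, 591.165, 205.455] pointing down, gripper open.
Joint ranges: [-3.13, 3.13], [-1.02, 2.26], [0.13, 2.54], [-0.95, 4.09], [0.21, 2.88], [-2.74, 2.74]. Speed limits (rad/s): [2.57, 2.57, 3.14, 3.14, 3.14, 3.14].

INTERFACE

Orientations are given as a unit quaternion [w, x, y, z].
In Python, from station import robot gives the robot as it stands.
- The arm moves only by the tool send_rows, never from a script. Its argument "targets" is a list of rows, each an object with "angular": the turn, a rotation vector about the tool's x, y, z in degrees, a list of three; "slide": the shift along the tool's x, y, z in cm, a list of three; "gripper": the gripper's target within -1 to 1 (shut at 1, half-way at 0, fully open at -1). A call has 1 to 8 rows; each row shifts and turns the commanded pose from where the row before left it, along the tool's axes as they then stand; what a row does not reach is not made up. A row lasts 1/12 s, in which the tool goes at most 41.7 mm and 7.16 degrees, less where a joint would pass 70% of its speed; a pose out of reach is approached as far as the arm can. A call is refused whole if a number of a shift passes 4.17 or a number of a turn 7.16, either way. A call with a gripper value outside its range is refused whole. The fingers move at their own pace and stop on an object; "force" is the grip in N (left out, the last holds). Time passes only in rows, so rows that do not move let the fingers close. It gives the time, the measured TCP pose, the force and the opening at its end, in the units of the state.
- robot.get_obs(): the state, without advancing time (a new reading comes with each control period).
- robot.get_image(name): name is "side" or "top"; returns the picture (420x560x3 uint8, blue, green, red); there is no depth.
- robot.camera_info(name): a dict with "mtx" (3x3 intrinsics, pixels), "xyz" and "rotation" of the camera in the world. Camera axes: x right, y up, looking along -z (the intrinsics and any distortion apply to the point x, -y, -z); pixel columns grow to the right and rows downward; lengths in mm; the calibration is good to about 2 mm. A picture is of the moment at which its call begins. camera_info takes no time and is no camera call.
- robot.job_done(): hands the job in, once; it reports no verdict.
The state is a dict: "time_s": time; "joints": joint angles; "qvel": joint speeds; "tau": joint torques, N m; "ee_pos": TCP position; "orientation": TCP orientation; "contact_force": force on the tool from outside, world axes, zero at the start; "ft_torque": the same for the moment, N m; "opening": finger opening in mm.
Only numpy, scipy, OpenCV 4.12 (cv2) and the standard library are available. Lean on these libraries where they do the work, as an engineer would, in place of code of your own. Each camera call takes 0.05 s, during which the arm holds its last target.

TASK

The aluminium tube block is stuck in the block heater. Take it by its black post and rock it well over towards one orange-striped side and then towards the other, so that the catches on the two sides give way one after the other; do not just pull it straight up. Then lift it only until its underside is about 2 cm above the heater's deck, and finish while still holding it there, upright, still and over its well; leave the rack and the jars alone.

Things in the scene. Friction and masses are not known exactly. Their poses are not given: they have to be found in the camera images.
- heater: Grey block heater, fixed, 200 (x) x 180 (y) x 55 mm high, yawed. Origin on the bench under the centre of the well in its middle; z up. The deck (top, z 55 mm) has an opening 54 (x) by 68 mm (y), the well below is 28 mm deep; orange stripes 6 mm wide lie along x on the deck, 50 mm out on the +y and -y sides.
- deck (a point): Centre of the deck opening, level with the deck's top, 55 mm above the bench; axes as the heater's.
- block: Loose aluminium tube block, 0.3 to 0.5 kg, axes along the heater's at the start; it hangs in the well by two ears that rest on the deck. Origin at the centre of its underside, which starts 30 mm above the bench. Foot flange 50 (x) x 66 (y) x 3 mm; body 50 x 50 mm up to z 50 mm; ears z 25 to 32 mm, 22 wide, out to y = +-42 mm; on top a black post 20 x 20 mm, z 50 to 112 mm, to grip.
- post_top (a point): Centre of the top of the black post, 112 mm above the block's underside; axes as the block's. Catches hold both y edges of the foot down. Tipping the block about the tip of one ear (y +-42, z 25 mm) takes 10 to 20 N sideways at the post and raises the other side: a lean of 0.17 to 0.2 rad pushes that side's catch clear. A straight pull takes well over 30 N.
- catch_a (a joint): How far the orange sliding catch under the deck on the heater's +y side is pushed outwards, m: 0 at the start (nose over a 45 degree shoulder on the block's foot flange), limit 0.014; clear of the flange from about 0.0075. Stiff (11 N of friction, no spring); it stays where pushed. Leaning the block towards -y raises its +y side, which pushes this catch.
- catch_b (a joint): The same for the like catch on the heater's -y side; leaning the block towards +y raises its -y side, which pushes this one.
- tube_rack: White rack with capped test tubes, 70 x 150 x 99 mm high, loose, beside the heater's -y side; origin under its centre. Leave it alone.
- sample_jar: Cream jar with a white lid, 64 mm across, 75 mm high, loose, off the heater's +y side; origin under its centre. Leave it alone.
- blue_jar: Blue jar with a blue lid, 60 mm across, 70 mm high, loose, off the heater's +y side; origin under its centre. Leave it alone.
Things that resemble listed ones, but are neither listed nor needed, are in the scene too. Leave any blue, green or purple look-alike of the block alone.

How it is judged (in metres and radians):
On the way, in this order (a step that is already met when the one before it is completed fails the run):
1. the block, rocked to one side (leaning over 0.05 rad), has pushed one catch at least 4 mm back (angle between block's own z axis and vertical above 0.05 rad and value of joint any of catch_a, catch_b above 0.004 m).
2. rocked again (leaning over 0.05 rad), it has pushed the other catch at least 4 mm back too (angle between block's own z axis and vertical above 0.05 rad and value of joint each of catch_a, catch_b above 0.004 m).
At the end, for the whole second after the job is handed in: the block is held still in the fingers, its underside 5 to 50 mm above the heater's deck, within 30 mm of over the centre of its well, upright within 10 degrees, touching nothing of the heater (z of block in the frame of heater between 0.06 and 0.105 m and horizontal distance between block and deck below 0.03 m and angle between block's own z axis and vertical below 0.17 rad and linear speed of block below 0.03 m/s and angular speed of block below 0.3 rad/s and contact force between the fingers and block above 1 N and contact force between block and heater below 0.1 N); the arm keeps its last pose, push and grip.
It fails at once if the rack or a jar is moved more than 15 mm (distance of any of tube_rack, sample_jar, blue_jar from where it was at the start of the episode above 0.015 m).
It also fails if it takes over 35 s, if anything falls off the work surface, if the arm or the gripper's body presses on something with over 40 N, if the wrist force passes 120 N, or if a joint passes its speed limit or range.

## Working session

There is one attempt and no reset: what is moved stays moved. The work goes in short steps, Python scripts to look and compute and a tool call to move; the robot and the scene stay as the last step left them, time stands still between calls to the robot, and variables do not carry over. Pictures are saved under pics/ and viewed, and the job is handed in when it is done.

Besides the shell and the picture viewer there is one more tool, called after "Emit:" as name(argument=value, ...), one argument or row to a line, values as JSON. send_rows: Moves the arm, as the interface text tells. Its arguments: {"type":"object","properties":{"targets":{"type":"array","items":{"type":"object","properties":{"angular":{"type":"array","items":{"type":"number"}},"slide":{"type":"array","items":{"type":"number"}},"gripper":{"type":"number"}}}},"force":{"type":"number"}},"required":["targets"]}

```bash
mkdir -p pics; ls; python3 - <<'E'
from station import robot
import cv2,numpy as np
np.set_printoptions(precision=4,suppress=True)
for n in("side","top"):
    im=robot.get_image(n); cv2.imwrite(f"pics/{n}0.png",im); c=robot.camera_info(n); print(n,c)
print(robot.get_obs())
E
```

```text
pics
side {'mtx': array([[484.6771,   0.    , 278.7006],
       [  0.    , 484.6771, 218.5136],
       [  0.    ,   0.    ,   1.    ]]), 'xyz': array([537.4854, 793.0071, 784.1316]), 'rotation': array([-0.0268, -0.005 ,  0.4202,  0.907 ])}
top {'mtx': array([[425.7857,   0.    , 283.9266],
       [  0.    , 425.7857, 213.0708],
       [  0.    ,   0.    ,   1.    ]]), 'xyz': array([ 363.6453,   45.6217, 1019.8583]), 'rotation': array([-0.6648, -0.079 ,  0.0883,  0.7375])}
{'time_s': 0.1, 'joints': array([ 0.9679,  0.2457,  1.5589, -0.    ,  1.3387, -0.1741]), 'qvel': array([-0.0001, -0.0015, -0.0037,  0.0013,  0.0011, -0.0003]), 'tau': array([ -0.0001, -41.6914, -31.5527,   0.0687,   0.031 ,  -0.0001]), 'ee_pos': array([269.9356, 590.7273, 204.4988]), 'orientation': array([-0.0003,  0.2128,  0.9771, -0.0008]), 'contact_force': array([ 0.891 ,  0.1301, -0.2342]), 'ft_torque': array([-0.0002, -0.0354,  0.0036]), 'opening': 93.82286328865601}
```

View pics/side0.png

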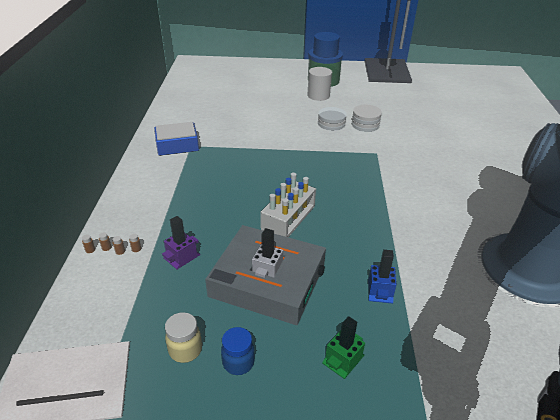

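View pics/top0.png

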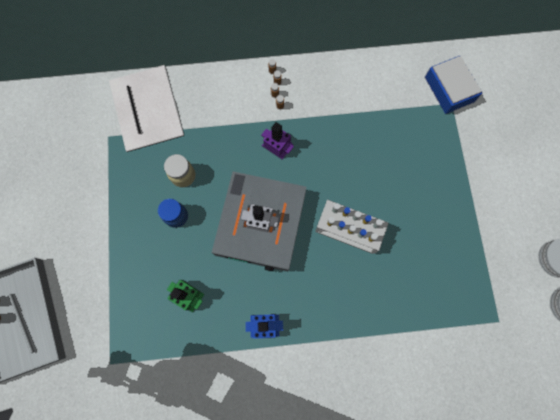

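Candidates for the block (top-view pixels): grey in heater (258,215), purple (278,140), green (185,295), blue (265,326). The description (aluminium, in the heater, between orange stripes) picks the grey one; checking with a close crop.

```bash
cat > h.py <<'E'
import numpy as np,cv2
from scipy.spatial.transform import Rotation as R
def cam(robot,n):
    c=robot.camera_info(n); w,x,y,z=c['rotation']; return c['mtx'],np.array(c['xyz']),R.from_quat([x,y,z,w]).as_matrix()
def ray(C,u,v):
    K,p,r=C; d=np.linalg.inv(K)@[u,v,1]; d=r@np.array([d[0],-d[1],-d[2]]); return p,d/np.linalg.norm(d)
def onz(C,u,v,z):
    p,d=ray(C,u,v); return p+d*(z-p[2])/d[2]
def proj(C,P):
    K,p,r=C; q=r.T@(np.array(P)-p); q=K@[q[0],-q[1],-q[2]]; return q[:2]/q[2]
def tri(Ca,a,Cb,b):
    p,d=ray(Ca,*a);q,e=ray(Cb,*b)
    s=np.linalg.lstsq(np.c_[d,-e],q-p,rcond=None)[0]
    A=p+d*s[0];B=q+e*s[1]; return (A+B)/2,np.linalg.norm(A-B)
E
python3 - <<'E'
import cv2,numpy as np
from h import *
from station import robot
np.set_printoptions(precision=1,suppress=True)
t=cv2.imread("pics/top0.png");s=cv2.imread("pics/side0.png")
a=cv2.resize(t[165:280,200:310],None,fx=4,fy=4,interpolation=cv2.INTER_CUBIC)
b=cv2.resize(s[220:325,200:335],None,fx=4,fy=4,interpolation=cv2.INTER_CUBIC)
cv2.imwrite("pics/ct.png",a);cv2.imwrite("pics/cs.png",b)
for n,im in(("top",t),("side",s)):
    C=cam(robot,n);h=cv2.cvtColor(im,cv2.COLOR_BGR2HSV)
    m=cv2.inRange(h,(5,140,100),(20,255,255)); 
    k,l,st,ce=cv2.connectedComponentsWithStats(m)
    for i in range(1,k):
        if st[i,4]>15:
            pts=np.argwhere(l==i)[:,::-1].astype(float)
            W=np.array([onz(C,u,v,55)[:2] for u,v in pts])
            r=cv2.minAreaRect(W.astype(np.float32)); print(n,st[i],ce[i],"ctr",r[0],"size",r[1],r[2])
            
E
```

```text
top [233 195  12  40  89] [238.3 214.7] ctr (604.006591796875, 126.35379791259766) size (4.589731216430664, 96.22530364990234) 71.79155731201172
top [276 203  10  41  80] [280.3 223.5] ctr (573.87158203125, 31.44301414489746) size (5.539453506469727, 97.12458801269531) 71.87934875488281
side [276 246  23   8  44] [287.5 250. ] ctr (550.887451171875, 37.49814987182617) size (6.114501953125, 50.741065979003906) 71.83918762207031
side [236 272  46  15 117] [258.5 278.8] ctr (604.9457397460938, 125.25342559814453) size (6.338132858276367, 98.54721069335938) 71.81731414794922
```

View pics/ct.png

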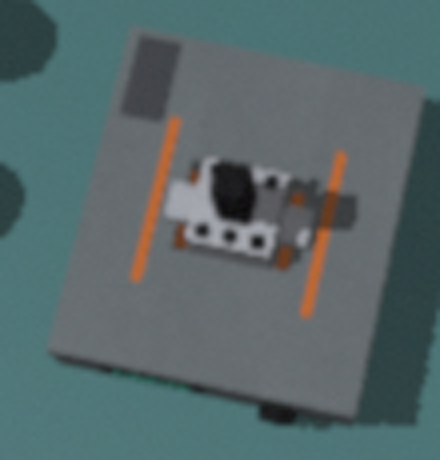

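View pics/cs.png

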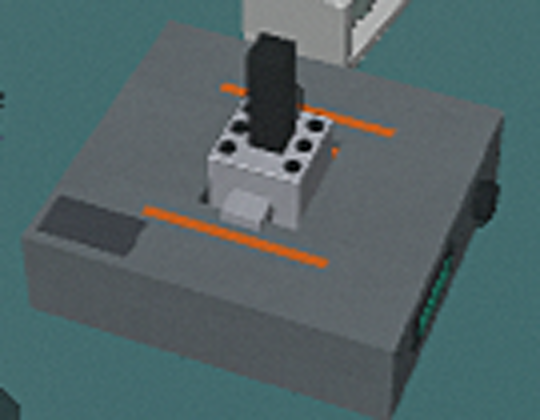

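The crops show the grey block with its black post (top px ~(258,212), side px ~(268,243)) sitting in the heater between the two orange stripes: the right one. Stripes are 99 mm apart (100 expected), so the yaw is −18°, centre ≈ (589, 79).

```bash
python3 - <<'E'
import cv2,numpy as np
from h import *
from station import robot
np.set_printoptions(precision=4,suppress=True)
o=(np.array([604.5,125.8])+[573.9,31.4])/2
yaw=np.deg2rad(-18.05);X=np.array([np.cos(yaw),np.sin(yaw)]);Y=np.array([-X[1],X[0]])
for n,(x0,y0,x1,y1) in(("top",(245,200,268,226)),("side",(255,224,282,262))):
    im=cv2.imread(f"pics/{n}0.png");C=cam(robot,n)
    m=(im[y0:y1,x0:x1].max(2)<60).astype(np.uint8)
    k,l,st,ce=cv2.connectedComponentsWithStats(m); i=1+st[1:,4].argmax()
    print(n,"post bbox",st[i]+[x0,y0,0,0,0])
    P=[proj(C,[*(o+a*X*10+b*Y*10),z]) for z in(142,80) for a,b in((-1,-1),(1,-1),(1,1),(-1,1))]
    print("expected",np.min(P,0),np.max(P,0)); print(np.array(P).round(1).tolist())
ob=robot.get_obs();w,x,y,z=ob['orientation'];r=R.from_quat([x,y,z,w]).as_matrix()
print("tool axes",r.T, "ang",np.degrees(np.arctan2(r[1,1],r[0,1])),"heaterY",np.degrees(np.arctan2(Y[1],Y[0])))
print("delta in tool",r.T@(np.array([*o,205])-ob['ee_pos']))
E
```

```text
top post bbox [253 206  11  15 128]
expected [251.5268 203.8194] [264.1    221.0091]
[[260.7, 214.7], [262.8, 205.7], [253.7, 203.8], [251.5, 212.7], [262.1, 221.0], [264.1, 212.6], [255.5, 210.8], [253.5, 219.2]]
side post bbox [258 229  18  29 334]
expected [260.7659 227.3928] [273.9062 258.5482]
[[273.9, 229.9], [264.6, 227.4], [260.8, 233.6], [270.2, 236.2], [273.7, 252.2], [264.8, 249.7], [261.1, 256.0], [270.1, 258.5]]
tool axes [[-0.9095  0.4158  0.0003]
 [ 0.4158  0.9095 -0.0016]
 [-0.0009 -0.0014 -1.    ]] ang 65.4328358875695 heaterY 71.95
delta in tool [-503.2847 -333.0299   -0.1036]
```

Emit:
send_rows(
  targets=[
    {"slide": [-2, -1.3, 0], "gripper": -1},
    {"slide": [-3, -2, 0], "gripper": -1},
    {"slide": [-3.2, -2.1, 0], "gripper": -1},
    {"slide": [-3.2, -2.1, 0], "gripper": -1},
    {"slide": [-3.2, -2.1, 0], "gripper": -1},
    {"slide": [-3.2, -2.1, 0], "gripper": -1},
    {"slide": [-3.2, -2.1, 0], "gripper": -1},
    {"slide": [-3.2, -2.1, 0], "gripper": -1},
  ],
)

```text
invalid input
```

Emit:
send_rows(
  targets=[
    {"slide": [-3.2, -2.1, 0], "gripper": -1},
    {"slide": [-3.2, -2.1, 0], "gripper": -1},
    {"slide": [-3.2, -2.1, 0], "gripper": -1},
    {"slide": [-3.2, -2.1, 0], "gripper": -1},
    {"slide": [-3.2, -2.1, 0], "gripper": -1},
    {"slide": [-3.2, -2.1, 0], "gripper": -1},
    {"slide": [-3, -2, 0], "gripper": -1},
    {"slide": [-2, -1.3, 0], "gripper": -1},
  ],
)

```text
invalid input
```

Emit:
send_rows(
  targets=[
    {"angular": [0, 0, -3.3], "gripper": -1},
    {"angular": [0, 0, -3.2], "gripper": -1},
    {"gripper": -1},
    {"gripper": -1},
  ],
)

```text
invalid input
```

```bash
cat > st.py <<'E'
import cv2,numpy as np
from h import *
from station import robot
np.set_printoptions(precision=3,suppress=True)
o=np.array([589.2,78.6]);yaw=np.deg2rad(-18.05)
X=np.array([np.cos(yaw),np.sin(yaw),0]);Y=np.array([-X[1],X[0],0]);H=np.c_[X,Y,[0,0,1]]
ob=robot.get_obs();w,x,y,z=ob['orientation'];r=R.from_quat([x,y,z,w]).as_matrix()
O=np.array([*o,0])
print("t",ob['time_s'],"TCP",ob['ee_pos'],"open",ob['opening'])
print("TCP in heater",H.T@(ob['ee_pos']-O),"delta to post axis in tool",r.T@(O+[0,0,ob['ee_pos'][2]]-ob['ee_pos']))
print("tool axes in heater (cols)\n",H.T@r,"\nlean to +y rad",np.arctan2(-r[:,2]@Y,-r[:,2][2]*1),"lean x",np.arctan2(-r[:,2]@X,-r[2,2]))
print("force heater",H.T@ob['contact_force'],"torque",H.T@ob['ft_torque'],"j",ob['joints'])
E
python3 st.py
```

```text
t 0.1 TCP [269.936 590.727 204.499] open 93.82286328865601
TCP in heater [-462.233  388.001  204.499] delta to post axis in tool [-503.285 -333.029    0.398]
tool axes in heater (cols)
 [[-0.994  0.114 -0.   ]
 [ 0.114  0.994 -0.002]
 [ 0.    -0.002 -1.   ]] 
lean to +y rad 0.0015773706862866185 lean x 0.00046368681456510335
force heater [ 0.807  0.4   -0.234] torque [ 0.011 -0.034  0.004] j [ 0.968  0.246  1.559 -0.     1.339 -0.174]
```

Emit:
send_rows(
  targets=[
    {"angular": [0, 0, 0], "slide": [-2, -1.3, 0], "gripper": -1},
  ],
)

```text
time_s: 0.18
ee_pos: [281.3, 572.3, 204.7]
orientation: [-0.001, 0.211, 0.977, -0.0]
contact_force: [1.1, 0.3, 0.1]
opening: 94.0
```

Emit:
send_rows(
  targets=[
    {"angular": [0, 0, 0], "slide": [-3, -2, 0], "gripper": -1},
    {"angular": [0, 0, 0], "slide": [-3.2, -2.1, 0], "gripper": -1},
    {"angular": [0, 0, 0], "slide": [-3.2, -2.1, 0], "gripper": -1},
    {"angular": [0, 0, 0], "slide": [-3.2, -2.1, 0], "gripper": -1},
    {"angular": [0, 0, 0], "slide": [-3.2, -2.1, 0], "gripper": -1},
    {"angular": [0, 0, 0], "slide": [-3.2, -2.1, 0], "gripper": -1},
    {"angular": [0, 0, 0], "slide": [-3.2, -2.1, 0], "gripper": -1},
    {"angular": [0, 0, 0], "slide": [-3.2, -2.1, 0], "gripper": -1},
  ],
)

```text
time_s: 0.85
ee_pos: [445.0, 311.8, 205.1]
orientation: [-0.0, 0.213, 0.977, -0.0]
contact_force: [1.9, 0.4, 0.1]
opening: 94.2
```

Emit:
send_rows(
  targets=[
    {"angular": [0, 0, 0], "slide": [-3.2, -2.1, 0], "gripper": -1},
    {"angular": [0, 0, 0], "slide": [-3.2, -2.1, 0], "gripper": -1},
    {"angular": [0, 0, 0], "slide": [-3.2, -2.1, 0], "gripper": -1},
    {"angular": [0, 0, 0], "slide": [-3.2, -2.1, 0], "gripper": -1},
    {"angular": [0, 0, 0], "slide": [-3.2, -2.1, 0], "gripper": -1},
    {"angular": [0, 0, 0], "slide": [-3, -2, 0], "gripper": -1},
    {"angular": [0, 0, -3.3], "slide": [-2, -1.3, 0], "gripper": -1},
    {"angular": [0, 0, -3.2], "slide": [0, 0, 0], "gripper": -1},
  ],
)

```text
time_s: 1.52
ee_pos: [579.9, 96.7, 205.0]
orientation: [0.0, 0.158, 0.987, -0.001]
contact_force: [-0.1, -0.1, -0.5]
opening: 94.1
```

Emit:
send_rows(
  targets=[
    {"angular": [0, 0, 0], "slide": [0, 0, 0], "gripper": -1},
    {"angular": [0, 0, 0], "slide": [0, 0, 0], "gripper": -1},
    {"angular": [0, 0, 0], "slide": [0, 0, 0], "gripper": -1},
  ],
)

```text
time_s: 1.77
ee_pos: [577.7, 101.3, 205.1]
orientation: [-0.0, 0.157, 0.988, -0.0]
contact_force: [-0.0, 0.5, -0.1]
opening: 94.1
```

```bash
python3 st.py
```

```text
t 1.7667 TCP [577.719 101.311 205.14 ] open 94.11269862234973
TCP in heater [-17.953  18.036 205.14 ] delta to post axis in tool [-17.964 -18.024  -0.01 ]
tool axes in heater (cols)
 [[-1.     0.001 -0.001]
 [ 0.001  1.    -0.   ]
 [ 0.001 -0.    -1.   ]] 
lean to +y rad 0.00010499182947713085 lean x 0.0006502146995536861
force heater [-0.196  0.502 -0.065] torque [-0.005  0.051 -0.022] j [-0.02   0.099  1.724  0.     1.319 -1.275]
```

Emit:
send_rows(
  targets=[
    {"angular": [0, 0, 0], "slide": [-0.9, -0.9, 0], "gripper": -1},
    {"angular": [0, 0, 0], "slide": [-0.9, -0.9, 0], "gripper": -1},
    {"angular": [0, 0, 0], "slide": [0, 0, 2], "gripper": -1},
    {"angular": [0, 0, 0], "slide": [0, 0, 2.5], "gripper": -1},
    {"angular": [0, 0, 0], "slide": [0, 0, 2.5], "gripper": -1},
    {"angular": [0, 0, 0], "slide": [0, 0, 2], "gripper": -1},
    {"angular": [0, 0, 0], "slide": [0, 0, 1.5], "gripper": -1},
    {"angular": [0, 0, 0], "slide": [0, 0, 0], "gripper": -1},
  ],
)

```text
time_s: 2.43
ee_pos: [587.4, 77.4, 96.6]
orientation: [-0.003, 0.157, 0.988, -0.0]
contact_force: [0.3, 0.5, -0.6]
opening: 94.3
```

```bash
python3 st.py; python3 - <<'E'
from station import robot
import cv2,numpy as np
a=robot.get_image("side")[190:340,180:360];b=robot.get_image("top")[150:300,180:330]
cv2.imwrite("pics/g1.png",np.hstack([cv2.resize(a,(480,400)),cv2.resize(b,(320,400)[:1]+(400,))]) if 0 else np.hstack([cv2.resize(a,None,fx=2.4,fy=2.4),cv2.resize(b,None,fx=2.4,fy=2.4)]))
E
```

```text
t 2.4333 TCP [587.445  77.42   96.6  ] open 94.28098694978797
TCP in heater [-1.303 -1.666 96.6  ] delta to post axis in tool [-1.302  1.667 -0.012]
tool axes in heater (cols)
 [[-1.     0.001 -0.006]
 [ 0.001  1.    -0.002]
 [ 0.006 -0.002 -1.   ]] 
lean to +y rad 0.001925560462331014 lean x 0.006453079461072673
force heater [ 0.082  0.568 -0.579] torque [-0.001  0.05   0.023] j [-0.06   0.238  1.779 -0.     1.132 -1.315]
```

View pics/g1.png

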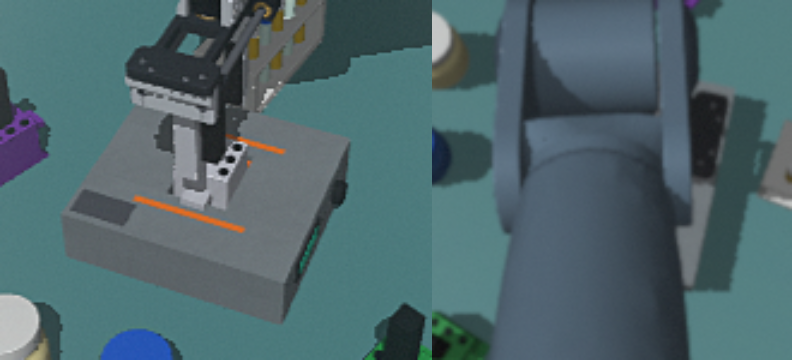

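Side view: the black post (crop px ~(215,130)) stands between the two fingers; top view is hidden by the arm. Closing gently first.

Emit:
send_rows(
  targets=[
    {"angular": [0, 0, 0], "slide": [0, 0, 0], "gripper": 0},
    {"angular": [0, 0, 0], "slide": [0, 0, 0], "gripper": 1},
    {"angular": [0, 0, 0], "slide": [0, 0, 0], "gripper": 1},
    {"angular": [0, 0, 0], "slide": [0, 0, 0], "gripper": 1},
    {"angular": [0, 0, 0], "slide": [0, 0, 0], "gripper": 1},
    {"angular": [0, 0, 0], "slide": [0, 0, 0], "gripper": 1},
    {"angular": [0, 0, 0], "slide": [0, 0, 0], "gripper": 1},
    {"angular": [0, 0, 0], "slide": [0, 0, 0], "gripper": 1},
  ],
  force=20,
)

```text
time_s: 3.2
ee_pos: [589.7, 78.1, 100.5]
orientation: [-0.0, 0.157, 0.988, 0.0]
contact_force: [0.3, -0.9, -0.0]
opening: 44.0
```

```bash
python3 st.py
```

```text
t 3.2 TCP [589.725  78.056 100.483] open 44.007990345842174
TCP in heater [  0.668  -0.354 100.483] delta to post axis in tool [0.668 0.354 0.   ]
tool axes in heater (cols)
 [[-1.  0. -0.]
 [ 0.  1. -0.]
 [ 0. -0. -1.]] 
lean to +y rad 2.013263471264416e-06 lean x 1.3046713505013554e-05
force heater [ 0.583 -0.709 -0.01 ] torque [ 0.028 -0.036 -0.011] j [-0.059  0.234  1.776  0.     1.132 -1.314]
```

Emit:
send_rows(
  targets=[
    {"angular": [0, 0, 0], "slide": [0, 0, 0], "gripper": 1},
    {"angular": [0, 0, 0], "slide": [0, 0, 0], "gripper": 1},
    {"angular": [0, 0, 0], "slide": [0, 0, 0], "gripper": 1},
    {"angular": [0, 0, 0], "slide": [0, 0, 0], "gripper": 1},
    {"angular": [0, 0, 0], "slide": [0, 0, 0], "gripper": 1},
    {"angular": [0, 0, 0], "slide": [0, 0, 0], "gripper": 1},
    {"angular": [0, 0, 0], "slide": [0, 0, 0], "gripper": 1},
    {"angular": [0, 0, 0], "slide": [0, 0, 0], "gripper": 1},
  ],
  force=40,
)

```text
time_s: 3.87
ee_pos: [589.8, 78.3, 100.5]
orientation: [0.0, 0.157, 0.988, 0.0]
contact_force: [0.8, 2.3, -0.9]
opening: 19.5
```

```bash
python3 st.py; python3 - <<'E'
import numpy as np
# arc about ear tip (y=42,z=55); TCP in heater y,z start (0,100), lean th to +y; increments in tool frame (tool y, tool z), steps 2 deg
def arc(piv,y0,z0,ths):
    d=np.array([y0,z0])-piv; prev=None
    for t in ths:
        c,s=np.cos(t),np.sin(t); p=piv+np.array([[c,s],[-s,c]])@d
        if prev is not None:
            dp=p-prev[0]; t0=prev[1]
            ty=np.array([np.cos(t0),-np.sin(t0)]); tz=np.array([-np.sin(t0),-np.cos(t0)])
            print(np.degrees(t).round(1),(dp@ty/10).round(3),(dp@tz/10).round(3))
        prev=(p,t)
arc(np.array([42,55.]),0,100,np.radians(np.arange(0,13,2)))
E
```

```text
t 3.8667 TCP [589.845  78.268 100.457] open 19.505394984242503
TCP in heater [  0.717  -0.116 100.457] delta to post axis in tool [ 0.717  0.116 -0.   ]
tool axes in heater (cols)
 [[-1.     0.     0.   ]
 [ 0.     1.     0.001]
 [-0.     0.001 -1.   ]] 
lean to +y rad -0.0005061431061919387 lean x -0.00015559809418593022
force heater [ 0.026  2.384 -0.885] torque [ 0.418 -0.016 -0.017] j [-0.059  0.234  1.775  0.     1.132 -1.314]
2.0 0.16 -0.144
4.0 0.16 -0.144
6.0 0.16 -0.144
8.0 0.16 -0.144
10.0 0.16 -0.144
12.0 0.16 -0.144
```

Gripped at 19.5 mm (post 20 mm). Rocking towards +y about the +y ear tip: per 2° of turn, tool y +1.6 mm, z −1.4 mm.

Emit:
send_rows(
  targets=[
    {"angular": [1, 0, 0], "slide": [0, 0.08, -0.07], "gripper": 1},
    {"angular": [1, 0, 0], "slide": [0, 0.08, -0.07], "gripper": 1},
    {"angular": [1, 0, 0], "slide": [0, 0.08, -0.07], "gripper": 1},
    {"angular": [1, 0, 0], "slide": [0, 0.08, -0.07], "gripper": 1},
    {"angular": [0, 0, 0], "slide": [0, 0, 0], "gripper": 1},
  ],
  force=55,
)

```text
time_s: 4.28
ee_pos: [590.6, 80.8, 102.7]
orientation: [-0.006, 0.157, 0.987, -0.035]
contact_force: [-2.2, -6.6, -3.7]
opening: 20.0
```

```bash
python3 st.py
```

```text
t 4.2833 TCP [590.575  80.784 102.696] open 19.955076051709778
TCP in heater [  0.63    2.502 102.696] delta to post axis in tool [ 0.628 -2.496  0.18 ]
tool axes in heater (cols)
 [[-1.     0.001 -0.001]
 [ 0.001  0.997 -0.072]
 [ 0.001 -0.072 -0.997]] 
lean to +y rad 0.07199714234373494 lean x 0.0006672351903468803
force heater [-0.102 -6.931 -3.685] torque [ 1.023 -0.181 -0.048] j [-0.021  0.254  1.748 -0.075  1.162 -1.246]
```

Lean 0.072 rad, small forces (7 N sideways). Continuing to about 12°.

Emit:
send_rows(
  targets=[
    {"angular": [1.5, 0, 0], "slide": [0, 0.12, -0.11], "gripper": 1},
    {"angular": [1.5, 0, 0], "slide": [0, 0.12, -0.11], "gripper": 1},
    {"angular": [1.5, 0, 0], "slide": [0, 0.12, -0.11], "gripper": 1},
    {"angular": [1.5, 0, 0], "slide": [0, 0.12, -0.11], "gripper": 1},
    {"angular": [1, 0, 0], "slide": [0, 0.08, -0.07], "gripper": 1},
    {"angular": [1, 0, 0], "slide": [0, 0.08, -0.07], "gripper": 1},
    {"angular": [0, 0, 0], "slide": [0, 0, 0], "gripper": 1},
    {"angular": [0, 0, 0], "slide": [0, 0, 0], "gripper": 1},
  ],
)

```text
time_s: 4.95
ee_pos: [593.0, 88.2, 108.0]
orientation: [-0.016, 0.156, 0.982, -0.103]
contact_force: [1.3, 0.9, -2.7]
opening: 19.8
```

```bash
python3 st.py; cat > pic.py <<'E'
import sys,cv2
from station import robot
a=robot.get_image("side")[200:320,200:340]
cv2.imwrite(f"pics/{sys.argv[1]}.png",cv2.resize(a,None,fx=4.5,fy=4.5,interpolation=cv2.INTER_CUBIC))
E
python3 pic.py lean1
```

```text
t 4.95 TCP [592.995  88.171 108.025] open 19.76091963513595
TCP in heater [  0.643  10.276 108.025] delta to post axis in tool [  0.646 -10.051   2.138]
tool axes in heater (cols)
 [[-1.    -0.     0.   ]
 [-0.     0.978 -0.208]
 [ 0.    -0.208 -0.978]] 
lean to +y rad 0.20961491262915474 lean x -1.4859373791718767e-05
force heater [ 0.99   1.236 -2.682] torque [ 0.709 -0.087  0.008] j [ 0.05   0.303  1.688 -0.207  1.234 -1.129]
```

View pics/lean1.png

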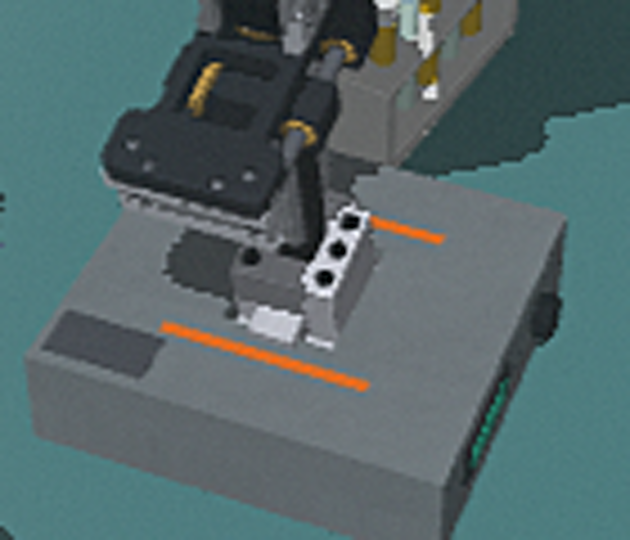

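The side view shows the block tipped towards +y (near camera), far side raised; the force dropped from 7 N to about 1 N, as a catch giving way would. One more degree for margin, then back to upright.

Emit:
send_rows(
  targets=[
    {"angular": [1, 0, 0], "slide": [0, 0.08, -0.07], "gripper": 1},
    {"angular": [0, 0, 0], "slide": [0, 0, 0], "gripper": 1},
    {"angular": [0, 0, 0], "slide": [0, 0, 0], "gripper": 1},
  ],
)

```text
time_s: 5.25
ee_pos: [592.9, 88.4, 108.1]
orientation: [-0.018, 0.156, 0.981, -0.112]
contact_force: [0.9, -3.2, -5.9]
opening: 19.7
```

```bash
python3 st.py
```

```text
t 5.25 TCP [592.902  88.362 108.053] open 19.66772850017234
TCP in heater [  0.495  10.428 108.053] delta to post axis in tool [  0.485 -10.16    2.35 ]
tool axes in heater (cols)
 [[-1.     0.001 -0.001]
 [ 0.001  0.974 -0.225]
 [ 0.001 -0.225 -0.974]] 
lean to +y rad 0.2272286848724941 lean x 0.0010669203303249966
force heater [ 1.885 -2.776 -5.871] torque [ 1.17  -0.246  0.083] j [ 0.058  0.31   1.681 -0.223  1.243 -1.115]
```

Emit:
send_rows(
  targets=[
    {"angular": [-2, 0, 0], "slide": [0, -0.155, 0.15], "gripper": 1},
    {"angular": [-2, 0, 0], "slide": [0, -0.155, 0.15], "gripper": 1},
    {"angular": [-2, 0, 0], "slide": [0, -0.155, 0.15], "gripper": 1},
    {"angular": [-2, 0, 0], "slide": [0, -0.155, 0.15], "gripper": 1},
    {"angular": [-2, 0, 0], "slide": [0, -0.155, 0.15], "gripper": 1},
    {"angular": [-2, 0, 0], "slide": [0, -0.155, 0.15], "gripper": 1},
    {"angular": [-1, 0, 0], "slide": [0, -0.08, 0.07], "gripper": 1},
    {"angular": [0, 0, 0], "slide": [0, 0, 0], "gripper": 1},
  ],
)

```text
time_s: 5.92
ee_pos: [589.4, 77.4, 100.6]
orientation: [-0.0, 0.157, 0.988, -0.0]
contact_force: [0.7, -0.1, -1.8]
opening: 19.7
```

```bash
python3 st.py
```

```text
t 5.9167 TCP [589.446  77.365 100.586] open 19.656467573648197
TCP in heater [  0.616  -1.098 100.586] delta to post axis in tool [ 0.618  1.097 -0.   ]
tool axes in heater (cols)
 [[-1.     0.001 -0.   ]
 [ 0.001  1.    -0.   ]
 [ 0.    -0.    -1.   ]] 
lean to +y rad 0.00043013010064857246 lean x 0.0004570587299815898
force heater [ 0.643  0.151 -1.772] torque [ 0.044  0.02  -0.017] j [-0.06   0.233  1.776 -0.     1.133 -1.314]
```

Back upright with little residual force. Now the other way, towards −y.

Emit:
send_rows(
  targets=[
    {"angular": [-1, 0, 0], "slide": [0, -0.08, -0.07], "gripper": 1},
    {"angular": [-1, 0, 0], "slide": [0, -0.08, -0.07], "gripper": 1},
    {"angular": [-1, 0, 0], "slide": [0, -0.08, -0.07], "gripper": 1},
    {"angular": [-1, 0, 0], "slide": [0, -0.08, -0.07], "gripper": 1},
    {"angular": [-1, 0, 0], "slide": [0, -0.08, -0.07], "gripper": 1},
    {"angular": [-1, 0, 0], "slide": [0, -0.08, -0.07], "gripper": 1},
    {"angular": [0, 0, 0], "slide": [0, 0, 0], "gripper": 1},
  ],
)

```text
time_s: 6.5
ee_pos: [588.0, 73.2, 104.2]
orientation: [0.008, 0.156, 0.986, 0.052]
contact_force: [1.7, 2.6, -3.1]
opening: 19.5
```

```bash
python3 st.py
```

```text
t 6.5 TCP [588.003  73.191 104.222] open 19.537902839352643
TCP in heater [  0.538  -5.513 104.222] delta to post axis in tool [0.534 5.483 0.577]
tool axes in heater (cols)
 [[-1.    -0.001 -0.   ]
 [-0.001  0.995  0.105]
 [ 0.     0.105 -0.995]] 
lean to +y rad -0.10475720513957779 lean x 6.336517679235972e-05
force heater [ 0.833  2.964 -3.051] torque [-1.1   -0.012 -0.023] j [-0.117  0.2    1.811  0.115  1.113 -1.423]
```

Emit:
send_rows(
  targets=[
    {"angular": [-1.5, 0, 0], "slide": [0, -0.12, -0.11], "gripper": 1},
    {"angular": [-1.5, 0, 0], "slide": [0, -0.12, -0.11], "gripper": 1},
    {"angular": [-1.5, 0, 0], "slide": [0, -0.12, -0.11], "gripper": 1},
    {"angular": [-1.5, 0, 0], "slide": [0, -0.12, -0.11], "gripper": 1},
    {"angular": [-1, 0, 0], "slide": [0, -0.08, -0.07], "gripper": 1},
    {"angular": [0, 0, 0], "slide": [0, 0, 0], "gripper": 1},
    {"angular": [0, 0, 0], "slide": [0, 0, 0], "gripper": 1},
  ],
)

```text
time_s: 7.08
ee_pos: [586.1, 66.8, 108.5]
orientation: [0.018, 0.156, 0.981, 0.111]
contact_force: [-0.8, -2.0, -1.4]
opening: 20.1
```

```bash
python3 st.py; python3 pic.py lean2
```

```text
t 7.0833 TCP [586.127  66.84  108.529] open 20.0600618422395
TCP in heater [  0.723 -12.133 108.529] delta to post axis in tool [ 0.727 11.825  2.717]
tool axes in heater (cols)
 [[-1.     0.     0.   ]
 [ 0.     0.975  0.224]
 [ 0.     0.224 -0.975]] 
lean to +y rad -0.22580827902503064 lean x -2.4855641551385525e-05
force heater [-0.151 -2.144 -1.375] torque [-1.041  0.228  0.024] j [-0.187  0.171  1.848  0.251  1.107 -1.554]
```

View pics/lean2.png

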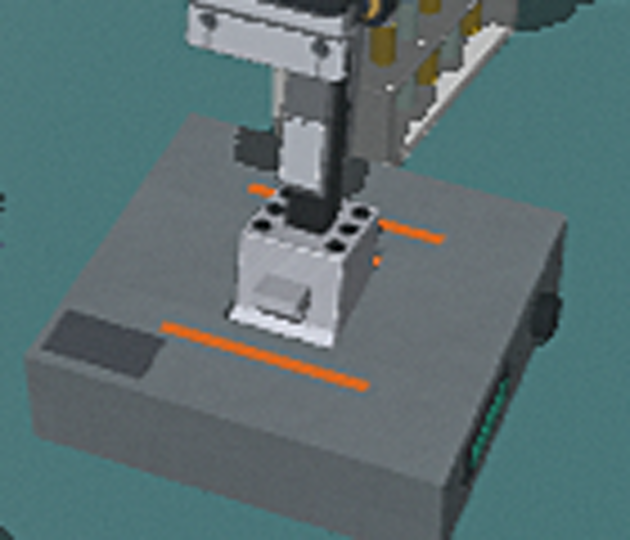

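The near (+y) side is raised, with its foot flange now visible at crop px (285,322), near deck level, i.e. past catch_a. Returning upright, then a small lift while watching the force.

Emit:
send_rows(
  targets=[
    {"angular": [2, 0, 0], "slide": [0, 0.155, 0.15], "gripper": 1},
    {"angular": [2, 0, 0], "slide": [0, 0.155, 0.15], "gripper": 1},
    {"angular": [2, 0, 0], "slide": [0, 0.155, 0.15], "gripper": 1},
    {"angular": [2, 0, 0], "slide": [0, 0.155, 0.15], "gripper": 1},
    {"angular": [2, 0, 0], "slide": [0, 0.155, 0.15], "gripper": 1},
    {"angular": [2, 0, 0], "slide": [0, 0.155, 0.15], "gripper": 1},
    {"angular": [1, 0, 0], "slide": [0, 0.08, 0.07], "gripper": 1},
    {"angular": [0, 0, 0], "slide": [0, 0, 0], "gripper": 1},
  ],
)

```text
time_s: 7.8
ee_pos: [590.4, 79.0, 100.6]
orientation: [0.0, 0.156, 0.988, 0.0]
contact_force: [0.5, -1.2, 1.6]
opening: 19.8
```

```bash
python3 st.py; python3 pic.py up1
```

```text
t 7.8 TCP [590.36   78.951 100.633] open 19.754492160232502
TCP in heater [  0.995   0.693 100.633] delta to post axis in tool [ 0.995 -0.692 -0.001]
tool axes in heater (cols)
 [[-1.    -0.001  0.001]
 [-0.001  1.     0.001]
 [-0.001  0.001 -1.   ]] 
lean to +y rad -0.0005022302608881223 lean x -0.0008883355086160934
force heater [ 0.867 -0.958  1.616] torque [-0.107  0.068  0.025] j [-0.057  0.234  1.774  0.     1.132 -1.314]
```

View pics/up1.png

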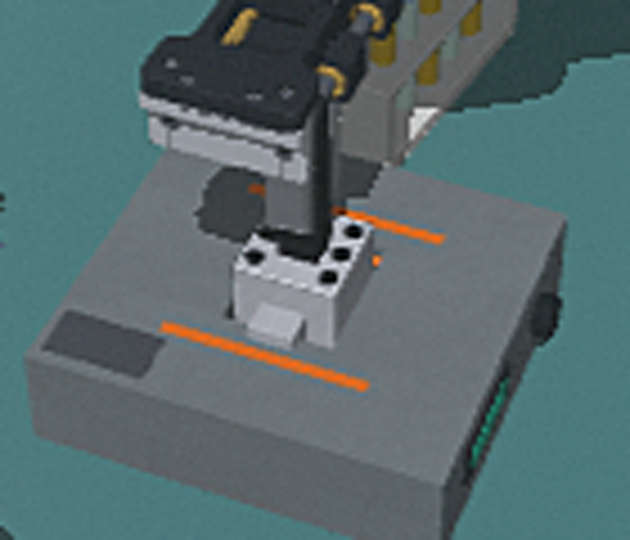

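The block is upright and seated, ear on the deck at crop px (275,323). Lifting gently.

Emit:
send_rows(
  targets=[
    {"angular": [0, 0, 0], "slide": [0, 0, -0.2], "gripper": 1},
    {"angular": [0, 0, 0], "slide": [0, 0, -0.3], "gripper": 1},
    {"angular": [0, 0, 0], "slide": [0, 0, -0.3], "gripper": 1},
    {"angular": [0, 0, 0], "slide": [0, 0, -0.2], "gripper": 1},
    {"angular": [0, 0, 0], "slide": [0, 0, 0], "gripper": 1},
    {"angular": [0, 0, 0], "slide": [0, 0, 0], "gripper": 1},
  ],
)

```text
time_s: 8.35
ee_pos: [589.7, 77.9, 110.3]
orientation: [0.0, 0.157, 0.988, 0.0]
contact_force: [1.0, 0.0, -5.1]
opening: 19.6
```

```bash
python3 st.py; python3 pic.py up2
```

```text
t 8.35 TCP [589.738  77.946 110.284] open 19.616021206684007
TCP in heater [  0.714  -0.455 110.284] delta to post axis in tool [0.714 0.455 0.   ]
tool axes in heater (cols)
 [[-1.     0.001  0.   ]
 [ 0.001  1.     0.   ]
 [-0.     0.    -1.   ]] 
lean to +y rad -0.00024672453763905874 lean x -0.0001354878866848465
force heater [ 0.959  0.342 -5.128] torque [ 0.06  -0.035 -0.016] j [-0.059  0.221  1.771  0.     1.15  -1.314]
```

View pics/up2.png

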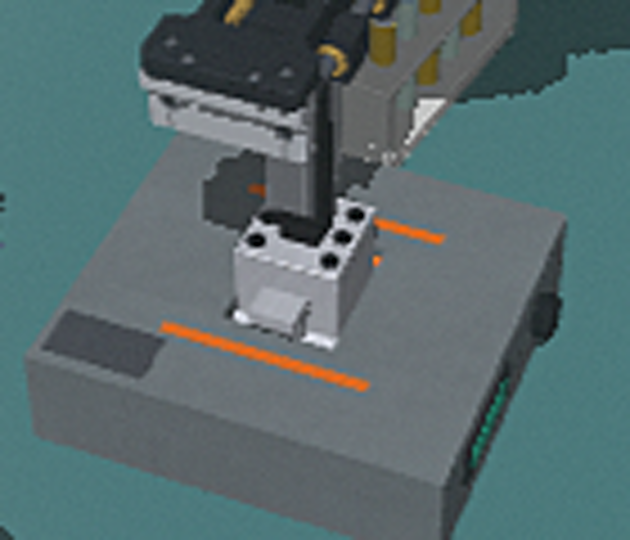

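The block has come up 10 mm freely, ears off the deck, and the force is only about its weight (5 N). Lifting another 35 mm.

Emit:
send_rows(
  targets=[
    {"angular": [0, 0, 0], "slide": [0, 0, -0.4], "gripper": 1},
    {"angular": [0, 0, 0], "slide": [0, 0, -0.5], "gripper": 1},
    {"angular": [0, 0, 0], "slide": [0, 0, -0.6], "gripper": 1},
    {"angular": [0, 0, 0], "slide": [0, 0, -0.6], "gripper": 1},
    {"angular": [0, 0, 0], "slide": [0, 0, -0.6], "gripper": 1},
    {"angular": [0, 0, 0], "slide": [0, 0, -0.5], "gripper": 1},
    {"angular": [0, 0, 0], "slide": [0, 0, -0.3], "gripper": 1},
    {"angular": [0, 0, 0], "slide": [0, 0, 0], "gripper": 1},
  ],
)

```text
time_s: 9.07
ee_pos: [590.4, 78.0, 146.4]
orientation: [0.001, 0.157, 0.988, 0.0]
contact_force: [1.0, -0.1, -3.4]
opening: 19.7
```

Emit:
send_rows(
  targets=[
    {"angular": [0, 0, 0], "slide": [0, 0, 0], "gripper": 1},
    {"angular": [0, 0, 0], "slide": [0, 0, 0], "gripper": 1},
    {"angular": [0, 0, 0], "slide": [0, 0, 0], "gripper": 1},
    {"angular": [0, 0, 0], "slide": [0, 0, 0], "gripper": 1},
  ],
)

```text
time_s: 9.4
ee_pos: [589.5, 78.0, 144.7]
orientation: [-0.0, 0.157, 0.988, -0.0]
contact_force: [-0.3, 0.4, -4.2]
opening: 19.7
```

```bash
python3 st.py; python3 pic.py up3; python3 - <<'E'
import sys;sys.argv=['']
from st import *
C=cam(robot,"side")
for z in(65,75,85):
    P=[proj(C,O+10*0+X*a+Y*33+[0,0,z]) for a in(-25,25)]
    print("bottom flange +y edge if underside",z,[((p-[200,200])*4.5).round() for p in P])
E
```

```text
t 9.4 TCP [589.452  78.005 144.736] open 19.65522408948607
TCP in heater [  0.424  -0.487 144.736] delta to post axis in tool [0.424 0.487 0.   ]
tool axes in heater (cols)
 [[-1.     0.    -0.001]
 [ 0.     1.    -0.   ]
 [ 0.001 -0.    -1.   ]] 
lean to +y rad 0.00021424467899390853 lean x 0.0008372629149660569
force heater [-0.421  0.232 -4.242] torque [ 0.005  0.049 -0.018] j [-0.059  0.179  1.751  0.     1.213 -1.314]
t 9.45 TCP [589.508  78.015 144.82 ] open 19.743742619940186
TCP in heater [  0.474  -0.46  144.82 ] delta to post axis in tool [0.475 0.46  0.   ]
tool axes in heater (cols)
 [[-1.     0.    -0.001]
 [ 0.     1.    -0.   ]
 [ 0.001 -0.    -1.   ]] 
lean to +y rad 0.00019719284669652347 lean x 0.0006653566919527046
force heater [ 0.74  -0.272 -4.703] torque [-0.001  0.009  0.001] j [-0.059  0.179  1.751 -0.     1.213 -1.314]
bottom flange +y edge if underside 65 [array([327., 330.]), array([225., 300.])]
bottom flange +y edge if underside 75 [array([327., 314.]), array([225., 284.])]
bottom flange +y edge if underside 85 [array([328., 299.]), array([224., 269.])]
```

View pics/up3.png

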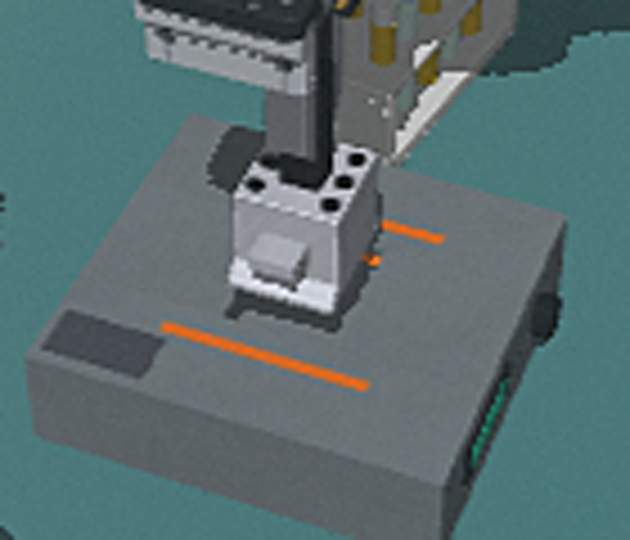

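The flange's lower edge at crop px (332,312) and (229,284) fits the prediction for underside z ≈ 75 mm ((327,314), (225,284)), i.e. 20 mm above the deck; the block is upright and over its well. Handing in.

```bash
python3 - <<'E'
from station import robot
o=robot.get_obs(); print(abs(o['qvel']).max(),o['contact_force'],o['opening'])
print(robot.job_done())
E
```

```text
0.002517024128780315 [ 0.61884351 -0.48801715 -4.70297471] 19.743742619940186
the job is handed in; nothing more can be done
None
```

The block is free and was handed in while held upright and still over its well, with its underside about 20 mm above the deck. It took about 9.5 s; no verdict is reported.

I gripped the black post with the jaws along the heater's y axis. I rocked the block 0.227 rad towards +y, brought it back upright, then rocked it 0.226 rad towards −y and back. After that it lifted 45 mm freely.

**Last checks:**
- **Height:** the flange edge in the side view fits an underside of about 75 mm, against the deck at 55 mm.
- **Position and lean:** the tool was under 1 mm from the well's axis and leaning under 0.001 rad.
- **Stillness and grip:** joint speeds were under 0.003 rad/s. The grip was set to 55 N with the fingers 19.7 mm apart on the 20 mm post.
- **Contact with the heater:** the force on the tool was about 4.7 N, which is roughly the block's weight, so nothing else seemed to be holding it.

**Not checked directly:**
- **Catches:** I never saw them move. That both gave way is inferred from the leans and the free lift.
- **Top camera:** its view of the well was blocked by the arm at the grasp, so I used only the side view from then on.
- **Rack and jars:** I did not measure them again at the end. The arm never touched them as far as I could see.

The first batch of moves was refused as invalid, because every row needs all three fields; nothing had moved.

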